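Press a pressure sphere into the leak tester

ROBOT

A 7-joint arm with a two-finger parallel gripper is mounted at the origin on the work surface. World frame = base frame: x ahead of the robot, y to its left, z up, the work surface at z = 0. Lengths are in m, angles in rad, forces in N, time in s.
With the tool pointing down it reaches from about 0.425 to 0.925 m from the base axis. Payload 6.8 kg.
Tool frame: the origin (TCP) lies between the finger pads; the fingertips stand 14 mm ahead of it and the grasp point (between the pads) lies 5 mm behind it; z points along the fingers, y is the line along which they close (so a half turn about z gives the same grasp; the last joint's range is limited). The gripper opens to 85 mm and grips with 20 to 120 N. Pads are 22 mm wide; open, the fingers measure 114 mm over their backs; the gripper's body (76 mm by 85 mm) begins 54 mm behind the grasp point. The pads swing forward as they close: fully open they stand 13 mm farther back than shut.
Start: joints at [1.176, 0.477, 0.022, 1.555, -0.011, 1.109, -0.083], TCP at [0.191, -0.647, 0.21] pointing down, gripper open.
Joint ranges: [-2.96, 2.96], [-0.34, 2.1], [-1.41, 1.46], [0.24, 2.44], [-1.37, 4.51], [0.17, 1.92], [-2.96, 2.96]. Speed limits (rad/s): [2.39, 2.39, 3.14, 3.14, 3.14, 3.14, 3.14].

INTERFACE

Orientations are given as a rotation vector (axis times angle).
In Python, from bench import r, imaging gives the robot as it stands.
- The arm moves only by the tool apply_moves, never from a script. Its argument "moves" is a list of rows, each a list of 2 entries, a list of its own where there are three numbers: the shift along the tool's x, y, z in cm, then the turn about the tool's z in rad. In form: [[[tx, ty, tz], roll], ...]. A call has 1 to 10 rows; each row is the pose to reach, as a shift and turn from the pose commanded when the call began, along the tool's axes at that moment; what a row does not reach only later rows make up. A row lasts 1/12 s, in which the tool goes at most 41.7 mm and 7.16 degrees, less where a joint would pass 70% of its speed; a pose out of reach is approached as far as the arm can. A call with a gripper value outside its range is refused whole. "claw" is the opening, from 0 (shut) to 1 (fully open), set as the call begins (left out, the last holds). The fingers move at their own pace and stop on an object; "grip_force" is the grip in N (left out, the last holds). Time passes only in rows, so rows that repeat a pose let the fingers close. It gives the time, the measured TCP pose, the force and the opening at its end, in the units of the state.
- r.get_obs(): the state, without advancing time (a new reading comes with each control period).
- imaging.grab_frame(name): name is "side" or "top" or "wrist"; returns a dict with "frame" (480x640x3 uint8, blue, green, red), "intrinsics" (3x3 intrinsics, pixels), "T" (4x4, takes a point from camera to world coordinates). Camera axes: x right, y up, looking along -z (the intrinsics and any distortion apply to the point x, -y, -z); pixel columns grow to the right and rows downward; lengths in m; the calibration is good to about 2 mm. A picture is of the moment at which its call begins. There is no depth.
- r.hand_in(): hands the job in, once; it reports no verdict.
The state is a dict: "clock": time; "joints": joint angles; "qvel": joint speeds; "tau": joint torques, N m; "tcp_pos": TCP position; "orientation": TCP orientation; "contact_force": force on the tool from outside, world axes, zero at the start; "moment": the same for the moment, N m; "grip_width": finger opening in m.
Only numpy, scipy, OpenCV 4.12 (cv2) and the standard library are available. Lean on these libraries where they do the work, as an engineer would, in place of code of your own. Each camera call takes 0.05 s, during which the arm holds its last target. There are 200 camera calls.

TASK

Lever the leak tester's shut cover up with the pry tool's blade under its front lip, swing it open past upright so that it stays there, and lay the tool down on the bench clear of the tester. Then take the pressure sphere by its neck, set it upright with its ball in the tester's sprung ring, press it down until the ring is fully home and finish while still holding it pressed there, for the leak test. Leave the wrench, spray can and bearing where they are.

Things in the scene. Friction and masses are not known exactly. Their poses are not given: they have to be found in the camera images.
- tester: Leak tester, fixed on the bench: grey open box 170 (x) x 140 (y) x 60 mm high, walls 8 mm, under a sheet cover. Origin: centre of its underside; its front faces its -x, roughly the robot. A ledge along the front, 20 mm deep, top 48 mm above the bench, leaves a slot 12 mm high, 20 mm deep, 140 mm wide under the cover's lip. Gauge block 60 x 40 x 51 mm high on its +y side, at x 15 to 75 mm.
- cover (a joint): Cover angle, rad: 0 shut (level), grows as the front edge is lifted, 1.57 upright, 2.0 at its stop, leaning back away from the robot. Hinge axis along the tester's y at its rear. Light: 0.1 kg, about 1 N at the lip. Hinge friction keeps it where it is left beyond about 1.25; below that it falls shut.
- cover_lip (a point): Middle of the front edge of the cover, on its underside; moves with the cover. The cover is a bare aluminium sheet 190 x 140 x 4 mm whose front 20 mm overhang the box's front wall. Shut, its underside is 60 mm above the bench and this point is 105 mm in front (-x) of the tester's origin.
- cover_hinge (a point): Fixed point on the hinge axis, at the middle of the cover's rear edge, on its underside: 85 mm behind (+x) the tester's origin, 60 mm above the bench.
- pry: Pry tool lying on the bench, 0.09 kg: black handle 100 long x 22 wide (y) x 26 mm high, then a flat steel blade 18 mm wide, 3 mm thick (z), sticking 75 mm straight out at half the handle's height. x runs from handle to blade tip. Origin: on the handle's underside, 60 mm ahead of its rear end.
- pry_grip (a point): Point of the pry tool's handle to grip across its 22 mm width: mid-height, 20 mm ahead of the tool's origin, 95 mm behind the tip.
- pry_tip (a point): Middle of the pry tool's blade tip, 115 mm ahead of the tool's origin, at mid-thickness.
- sphere: Pressure sphere, a round flask: dark steel ball of 76 mm diameter with a plain round steel neck, 28 mm diameter, up to 78 mm above the ball's centre (42 mm of it free). About 0.5 kg. Origin: centre of the ball; z along the neck. Starts neck up in a black rubber rest ring (74 mm outside, 16 mm high, fixed), ball centre 45 mm above the bench.
- neck_top (a point): Centre of the flat top of the sphere's neck, 78 mm above the ball's centre.
- ring (a joint): How far the sprung ring is pushed down, m: 0 at rest, 0.014 fully home on its stop. Straight down; the spring starts at 9 N and reaches 17.4 N at the stop, the sphere's own weight (about 5 N) helps but does not move it.
- ring_seat (a point): Centre of the sprung ring's top face, inside the tester's box under the cover; moves with the ring. Steel ring, 84 mm outside, 60 mm inside, 12 mm high, axis vertical, 20 mm in front (-x) of the tester's origin, top 50 mm above the bench at rest. With the ball seated, the ball's centre is 23 mm above this point.
- wrench: Bystander: steel wrench lying on the bench. Origin on the bench at its middle. Leave alone.
- spray_can: Bystander: white spray can, 56 mm diameter, 159 mm high, upright. Origin: centre of its underside. Leave alone.
- bearing: Bystander: steel ball bearing, 62 mm outside, 18 mm high, lying flat. Origin: centre of its underside. Leave alone.
Mind the look-alikes: they are no part of the job. Leave any orange or yellow look-alike of the sphere alone. Of the things that look like the pry, the larger one is meant.

How it is judged:
On the way, in this order (a step that is already met when the one before it is completed fails the run):
1. the blade lifts the cover (0.3 to 1.2 rad, tool touching it) (value of joint cover between 0.3 and 1.2 rad and contact force between pry and tester above 0.1 N), for 0.1 s.
2. the cover is open beyond 1.5 rad (value of joint cover above 1.5 rad), for 0.1 s.
3. the tool is laid on the bench and let go (height (world z) of pry below 0.03 m and height (world z) of pry_tip below 0.035 m and linear speed of pry below 0.03 m/s and contact force between pry and tester below 0.1 N and contact force between the fingers and pry below 0.1 N), for 0.2 s.
4. the sphere presses the ring down more than 11 mm (value of joint ring above 0.011 m and value of joint cover above 1.5 rad and horizontal distance between sphere and ring_seat below 0.006 m and z of sphere in the frame of ring_seat between 0.015 and 0.03 m and angle between sphere's own z axis and vertical below 0.2 rad), for 0.2 s.
At the end, for the whole second after the job is handed in: The gripper still holds the sphere down: ring pushed in more than 11 of its 14 mm, ball within 6 mm of the ring's axis and seated in it, neck within 0.2 rad of vertical, at rest; cover open beyond 1.5 rad; pry tool lying let go on the bench, not touching the tester (all of step 3 and all of step 4 and contact force between any of the fingers, the arm and sphere above 2 N and linear speed of sphere below 0.03 m/s); the arm keeps its last pose, push and grip.
It fails at once if wrench moved more than 30 mm (distance of wrench from where it was at the start of the episode above 0.03 m).
It fails at once if spray can moved more than 30 mm (distance of spray_can from where it was at the start of the episode above 0.03 m).
It fails at once if bearing moved more than 30 mm (distance of bearing from where it was at the start of the episode above 0.03 m).
It also fails if it takes over 67 s, if anything falls off the work surface, if the arm or the gripper's body presses on something with over 40 N, if the wrist force passes 120 N, or if a joint passes its speed limit or range.

## Working session

There is one attempt and no reset: what is moved stays moved. The work goes in short steps, Python scripts to look and compute and a tool call to move; the robot and the scene stay as the last step left them, time stands still between calls to the robot, and variables do not carry over. Pictures are saved under pics/ and viewed, on a budget of 10 in all, crops included, one or two more only if the job needs it, and the job is handed in when it is done.

Besides the shell and the picture viewer there is one more tool, called by a JSON object that holds its "method" and its "body". apply_moves: Moves the arm, as the interface text tells. Its arguments: {"type":"object","properties":{"moves":{"type":"array","items":{"type":"array"}},"claw":{"type":"number"},"grip_force":{"type":"number"}},"required":["moves"]}

```bash
ls; mkdir -p pics; python3 - <<'E'
from bench import r, imaging
import cv2
o=r.get_obs(); print({k:(v if not hasattr(v,'round') else v) for k,v in o.items()})
for n in ("top","side"):
    d=imaging.grab_frame(n); cv2.imwrite(f"pics/{n}0.png",d["frame"]); print(n,d["intrinsics"],d["T"], [k for k in d])
E
```

```text
pics
{'clock': 0.0, 'joints': array([ 1.17589922,  0.47780247,  0.02232083,  1.55643472, -0.01151153,
        1.10929351, -0.08310235]), 'qvel': array([ 0.00119772, -0.00133959,  0.00087073,  0.00139836,  0.00049892,
        0.00038986, -0.00087267]), 'tau': array([-5.76555158e-04, -5.96444607e+01,  1.60792831e+00, -2.81196070e+01,
        1.24897849e-02,  9.23870655e-03, -2.49629880e-05]), 'tcp_pos': array([ 0.19076811, -0.64683411,  0.20913085]), 'orientation': array([-3.10758701e+00, -4.48752578e-01,  5.84920519e-04]), 'contact_force': array([ 0.09996906,  1.03708371, -0.41242535]), 'moment': array([-0.00470199, -0.01748017,  0.04917903]), 'grip_width': 0.08563744640766185}
top [[473.79875849   0.         321.78235763]
 [  0.         473.79875849 240.12784072]
 [  0.           0.           1.        ]] [[ 0.01533646  0.98740934 -0.15744074  0.41366687]
 [-0.99957455  0.01904746  0.02208897 -0.0186774 ]
 [ 0.0248097   0.15703499  0.98728136  1.09180415]
 [ 0.          0.          0.          1.        ]] ['frame', 'intrinsics', 'T']
side [[443.13486944   0.         316.75440093]
 [  0.         443.13486944 241.47237346]
 [  0.           0.           1.        ]] [[-0.94926902  0.22976745 -0.21469804  0.35585892]
 [-0.31427063 -0.71717483  0.62200823  0.68765261]
 [-0.01105879  0.65792643  0.75300101  0.94821013]
 [ 0.          0.          0.          1.        ]] ['frame', 'intrinsics', 'T']
```

View pics/top0.png

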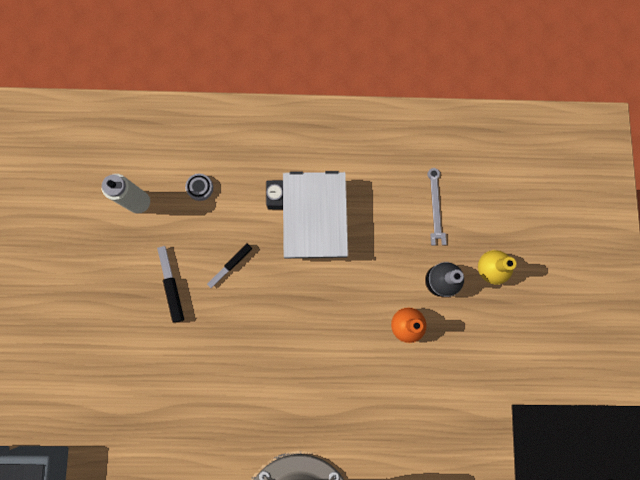

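View pics/side0.png

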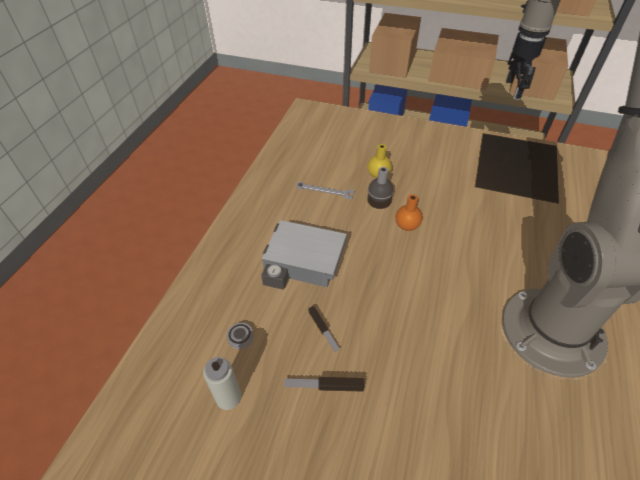

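The top view shows two pry look-alikes: a larger one (handle (173,300), blade end (163,248)) and a smaller one (handle (238,256), blade end (212,285)). The larger one is meant. The dark steel sphere is at (445,280), with orange (408,325) and yellow (495,267) decoys. The tester cover is at (315,215), the wrench (437,208), the can (125,193) and the bearing (200,187). Next I'll measure these and confirm with an enlarged crop.

```bash
cat > h.py <<'E'
import numpy as np, cv2
from bench import r, imaging
from scipy.spatial.transform import Rotation as R
def ray(d,uv):
    K,T=d["intrinsics"],d["T"]; u,v=uv
    c=np.array([(u-K[0,2])/K[0,0],-(v-K[1,2])/K[1,1],-1]); return T[:3,3],T[:3,:3]@c
def onz(d,uv,z):
    o,w=ray(d,uv); return o+w*(z-o[2])/w[2]
def proj(d,p):
    c=np.linalg.inv(d["T"])@np.append(p,1); K=d["intrinsics"]
    return np.array([K[0,2]-K[0,0]*c[0]/c[2],K[1,2]+K[1,1]*c[1]/c[2]])
def tri(d1,u1,d2,u2):
    (a,v),(b,w)=ray(d1,u1),ray(d2,u2); v=v/np.linalg.norm(v);w=w/np.linalg.norm(w)
    s=np.linalg.lstsq(np.c_[v,-w],b-a,rcond=None)[0]; p,q=a+v*s[0],b+w*s[1]
    return (p+q)/2,np.linalg.norm(p-q)
def blob(m,off=(0,0)):
    cs,_=cv2.findContours(m.astype(np.uint8),cv2.RETR_EXTERNAL,cv2.CHAIN_APPROX_NONE)
    c=max(cs,key=cv2.contourArea); return c.reshape(-1,2).astype(np.float32)+np.float32(off)
E
python3 - <<'E'
from h import *
d=imaging.grab_frame("top"); f=d["frame"]; g=f.max(2).astype(int); s=g-f.min(2)
def box(u0,v0,u1,v1,m): return blob(m[v0:v1,u0:u1],(u0,v0))
hd=box(150,270,200,335,g<45); R1=cv2.minAreaRect(hd)
pts=cv2.boxPoints(R1); print("handle px",pts.round(1).tolist()); P=np.array([onz(d,p,.026)[:2] for p in pts]); print(P.round(4).tolist())
print("edges",np.linalg.norm(P-np.roll(P,-1,0),axis=1).round(4))
bl=box(150,240,185,285,(s<25)&(g>90)); pb=cv2.boxPoints(cv2.minAreaRect(bl)); print("blade",pb.round(1).tolist(),[onz(d,p,.0145)[:2].round(4).tolist() for p in pb])
cv=box(270,160,360,265,(s<25)&(g>140)); pc=cv2.boxPoints(cv2.minAreaRect(cv)); P=np.array([onz(d,p,.064)[:2] for p in pc]); print("cover",pc.round(1).tolist(),P.round(4).tolist(),np.linalg.norm(P-np.roll(P,-1,0),axis=1).round(4))
crop=lambda u0,v0,u1,v1:cv2.resize(f[v0:v1,u0:u1],(400,400),interpolation=cv2.INTER_CUBIC)
cv2.imwrite("pics/crop.png",np.hstack([crop(150,235,260,345),crop(390,240,490,340)]))
E
```

```text
handle px [[162.60000610351562, 279.29998779296875], [173.89999389648438, 276.6000061035156], [184.10000610351562, 319.79998779296875], [172.8000030517578, 322.5]]
[[0.4884, 0.3111], [0.4948, 0.2865], [0.4, 0.2582], [0.3939, 0.2825]]
edges [0.0253 0.0989 0.025  0.0987]
blade [[156.8000030517578, 247.5], [165.10000610351562, 245.5], [172.39999389648438, 276.70001220703125], [164.10000610351562, 278.6000061035156]] [[0.5613, 0.3329], [0.5661, 0.3144], [0.4954, 0.2932], [0.4907, 0.3115]]
cover [[282.20001220703125, 173.0], [345.79998779296875, 172.0], [347.20001220703125, 255.8000030517578], [283.6000061035156, 256.8999938964844]] [[0.7282, 0.0494], [0.734, -0.0934], [0.5439, -0.0979], [0.539, 0.0409]] [0.1429 0.1902 0.1389 0.1895]
```

View pics/crop.png

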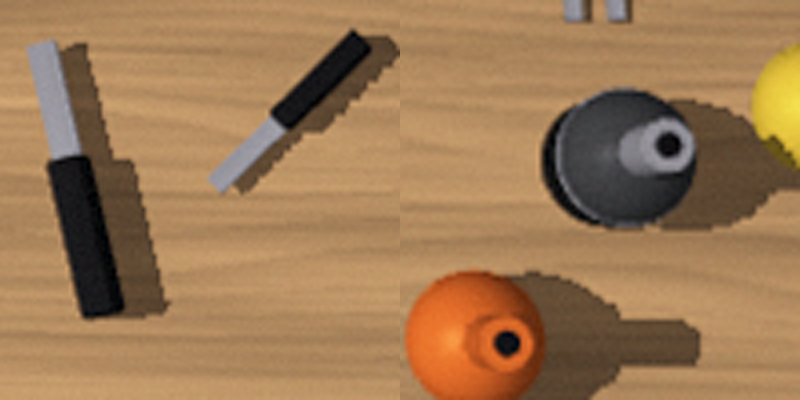

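The crop confirms it. The left tool is clearly the larger pry (about 99 mm handle, 18 mm blade, both matching the spec). On the right, the dark ball sits in its black rest ring with a steel neck, neck hole at about px (457,276).

```bash
cat >> h.py <<'E'
def go(p,yaw=None):
    o=r.get_obs(); M=R.from_rotvec(o["orientation"]).as_matrix(); t=o["tcp_pos"]
    y0=np.arctan2(M[1,0],M[0,0]); s=M.T@(np.array(p)-t)*100
    print("tcp",t.round(4),"yaw",y0.round(4),"shift cm",s.round(2),"roll",None if yaw is None else round(float(y0-yaw),3),"clock",round(float(o["clock"]),2),"tilt",np.degrees(np.arccos(-M[2,2])).round(2))
E
python3 - <<'E'
from h import *
d=imaging.grab_frame("top"); e=imaging.grab_frame("side"); f=d["frame"]; 
g=f.max(2).astype(int)
hole=blob(g[262:290,445:470]<50,(445,262)); (c,rad)=cv2.minEnclosingCircle(hole); print("hole",c,rad, onz(d,c,.123))
for n,D,(u0,v0,u1,v1) in (("top",d,(420,255,475,305)),("side",e,(360,160,402,212))):
    F=D["frame"]; G=F.max(2).astype(int); S=G-F.min(2)
    b=F[v0:v1,u0:u1]; cv2.imwrite(f"pics/s_{n}.png",cv2.resize(b,(390,360),interpolation=cv2.INTER_NEAREST))
cv2.imwrite("pics/s.png",np.hstack([cv2.imread("pics/s_top.png"),cv2.imread("pics/s_side.png")]))
p=onz(d,c,.123); print("predict in side: necktop",proj(e,p),"ball",proj(e,p-[0,0,.078]),"top ball",proj(d,p-[0,0,.078]))
go([.5,-.2,.22],.292)
E
```

```text
hole (457.0, 284.5) 7.500100135803223 [ 0.48119231 -0.31970828  0.123     ]
predict in side: necktop [388.61321302 169.06117604] ball [385.73507867 189.3023565 ] top ball [446.21771879 286.77111694]
tcp [ 0.1909 -0.6472  0.2096] yaw 0.2867 shift cm [ 42.3  -34.15  -1.01] roll -0.005 clock 0.25 tilt 0.05
```

View pics/s.png

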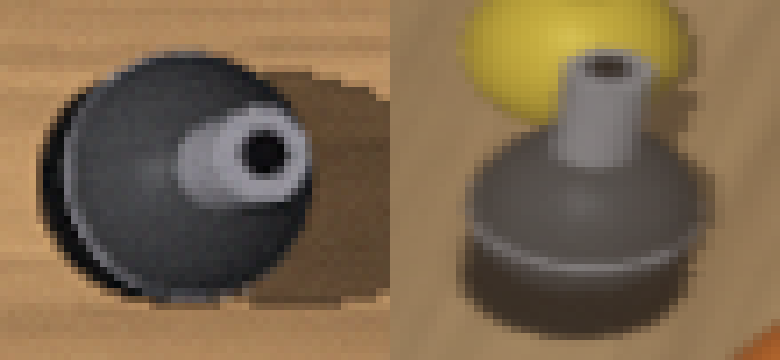

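The crop shows the neck hole at top px (457.2,276.1) and side px (382.9,169.4). The blob had caught the ball's shadow, so I'll triangulate these by hand. Meanwhile the arm starts over toward the pry.

{"method": "apply_moves", "body": {"moves": [[[4,-2.6,0],0],[[8,-5.2,0],0],[[12,-7.8,0],0],[[16,-10.4,0],0],[[19,-13.4,0],0],[[22,-16.4,0],0],[[25,-19.4,0],0],[[28,-22.4,0],0],[[31,-25.2,0],0],[[34,-27.5,0],0]], "claw": 1}}

```text
clock: 1.08
tcp_pos: [0.4272, -0.3041, 0.2103]
orientation: [3.109, 0.448, -0.0]
contact_force: [1.3, -0.5, 0.1]
grip_width: 0.0854
```

```bash
python3 - <<'E'
from h import *
d=imaging.grab_frame("top"); e=imaging.grab_frame("side")
print(tri(d,(457.2,276.1),e,(382.9,169.4)), onz(d,(457.2,276.1),.123), onz(e,(382.9,169.4),.123))
go([.473,.293,.15],.292)
E
```

```text
(array([ 0.49855067, -0.32325006,  0.11477444]), np.float64(0.0013067108320209376)) [ 0.49848338 -0.32063848  0.123     ] [ 0.49649284 -0.3132862   0.123     ]
tcp [ 0.4316 -0.2987  0.2105] yaw 0.2984 shift cm [ 21.33 -55.33   6.21] roll 0.006 clock 1.18 tilt 0.21
```

{"method": "apply_moves", "body": {"moves": [[[1.4,-3.6,0],0],[[2.8,-7.2,0],0],[[4.2,-10.8,0],0],[[5.6,-14.4,0],0],[[7,-18,0],0],[[8.4,-21.6,0],0],[[9.8,-25.2,0],0],[[11.2,-28.8,0],0],[[12.6,-32.4,0],0],[[14,-36,0],0]]}}

```text
clock: 2.02
tcp_pos: [0.4595, 0.0801, 0.2104]
orientation: [3.109, 0.448, 0.001]
contact_force: [1.3, -0.2, 1.1]
grip_width: 0.0855
```

{"method": "apply_moves", "body": {"moves": [[[1.4,-3.8,0],0],[[2.8,-7.6,0],0],[[4.2,-11,0],0],[[5.6,-14,1],0],[[6.4,-16.5,2],0],[[7,-18.5,4],0],[[7,-18.5,5.5],0],[[7,-18.5,5.5],0],[[7,-18.5,5.5],0]]}}

```text
clock: 2.77
tcp_pos: [0.474, 0.2751, 0.1544]
orientation: [3.108, 0.448, -0.003]
contact_force: [0.5, -0.3, 0.2]
grip_width: 0.0856
```

```bash
python3 - <<'E'
from h import *
go([.473,.293,.018],.292)
w=imaging.grab_frame("wrist"); f=w["frame"]; cv2.imwrite("pics/w1.png",f)
print(proj(w,[.473,.293,.026]),proj(w,[.5634,.3204,.0145]))
E
```

```text
tcp [0.474  0.2751 0.1544] yaw 0.2865 shift cm [ 0.44 -1.76 13.64] roll -0.005 clock 2.77 tilt 0.14
[288.61980467 219.23388339] [286.00313363  93.80809099]
```

View pics/w1.png

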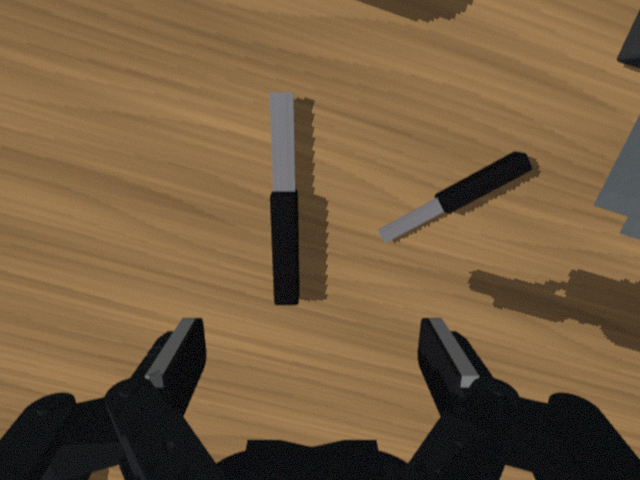

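The wrist view shows the pry with its tip at (282,94), handle front at (284,191) and rear at (286,303). That is about 3 px left of my prediction, so I'll recompute the grip from this closer view.

```bash
python3 - <<'E'
from h import *
w=imaging.grab_frame("wrist"); f=w["frame"]; g=f.max(2)
h=blob(g[170:315,255:315]<50,(255,170)); P=cv2.boxPoints(cv2.minAreaRect(h)); X=np.array([onz(w,p,.026)[:2] for p in P]); print(P.round(1).tolist(),X.round(4).tolist(),np.linalg.norm(X-np.roll(X,-1,0),axis=1).round(4))
s=X[np.argsort(X[:,0])]; rear=s[:2].mean(0);front=s[2:].mean(0);a=front-rear;a/=np.linalg.norm(a);yaw=np.arctan2(a[1],a[0])
print("yaw",yaw,"grip",front-a*.02,"tip",onz(w,(282,94),.0145))
go([*(front-a*.02),.018],yaw)
E
```

```text
[[269.8999938964844, 192.0], [297.0, 191.0], [301.29998779296875, 304.1000061035156], [274.20001220703125, 305.1000061035156]] [[0.491, 0.3132], [0.4978, 0.2929], [0.4027, 0.2623], [0.3951, 0.2848]] [0.0214 0.0999 0.0237 0.1   ]
yaw 0.2994297823776802 grip [0.47527353 0.29712334] tip [0.56346796 0.32343441 0.0145    ]
tcp [0.4751 0.2752 0.1559] yaw 0.2851 shift cm [ 0.61 -2.1  13.79] roll -0.014 clock 2.87 tilt 0.06
```

{"method": "apply_moves", "body": {"moves": [[[0.3,-1,1],-0.012],[[0.5,-2.1,3],-0.012],[[0.5,-2.1,6],-0.012],[[0.5,-2.1,9],-0.012],[[0.5,-2.1,12],-0.012],[[0.5,-2.1,13],-0.012],[[0.5,-2.1,13.7],-0.012],[[0.5,-2.1,13.7],-0.012],[[0.5,-2.1,13.7],-0.012]]}}

```text
clock: 3.62
tcp_pos: [0.474, 0.2984, 0.0192]
orientation: [-3.106, -0.467, -0.003]
contact_force: [0.5, 0.3, -0.0]
grip_width: 0.0853
```

{"method": "apply_moves", "body": {"moves": [[[0,0,0],0],[[0,0,0],0],[[0,0,0],0],[[0,0,0],0],[[0,0,0],0],[[0,0,0],0],[[0,0,0],0],[[0,0,0],0],[[0,0,0],0],[[0,0,0],0]], "claw": 0, "grip_force": 100}}

```text
clock: 4.45
tcp_pos: [0.4731, 0.2977, 0.018]
orientation: [3.107, 0.468, -0.0]
contact_force: [0.7, -0.6, 0.3]
grip_width: -0.0002
```

{"method": "apply_moves", "body": {"moves": [[[0,0,-1],0],[[0,0,-3],0],[[0,0,-6],0],[[0,0,-8],0],[[0,0,-8],0],[[0,0,-8],0]]}}

```text
clock: 4.95
tcp_pos: [0.474, 0.2983, 0.0999]
orientation: [-3.106, -0.467, -0.005]
contact_force: [-0.4, 0.2, -0.6]
grip_width: -0.0001
```

```bash
python3 - <<'E'
from h import *
w=imaging.grab_frame("wrist"); cv2.imwrite("pics/w2.png",w["frame"])
d=imaging.grab_frame("top"); e=imaging.grab_frame("side"); cv2.imwrite("pics/e2.png",e["frame"])
go([.45,-.03,.1],.036); o=r.get_obs(); print(o["grip_width"])
E
```

```text
tcp [0.4725 0.297  0.0973] yaw 0.2987 shift cm [-11.78  30.59  -0.23] roll 0.263 clock 5.1 tilt 0.1
-0.00022217463759423184
```

View pics/w2.png

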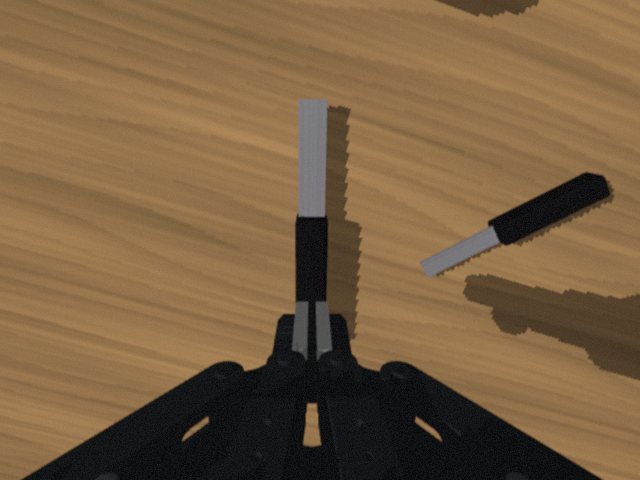

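Grip width read about 0, so the grasp missed. The pry is still on the bench: blade (313,100)-(313,215), handle from (312,217) back under the fingers. I'll re-measure from all views.

```bash
python3 - <<'E'
from h import *
w=imaging.grab_frame("wrist"); f=w["frame"]; g=f.max(2).astype(int); s=g-f.min(2)
b=blob(((s<25)&(g>90))[90:225,285:340],(285,90)); P=cv2.boxPoints(cv2.minAreaRect(b)); 
for z in (.0145,.07,.09): 
    X=np.array([onz(w,p,z) for p in P]); print(z,X[:,:2].round(4).tolist(),np.linalg.norm(X-np.roll(X,-1,0),axis=1).round(4))
d=imaging.grab_frame("top"); f=d["frame"]; g=f.max(2).astype(int); s=g-f.min(2)
T=r.get_obs()["tcp_pos"]; print("tcp in wrist px",proj(w,T),"in top",proj(d,T), "cam",w["T"][:3,3])
e=imaging.grab_frame("side")["frame"]
cv2.imwrite("pics/c2.png",np.hstack([cv2.resize(f[210:340,120:270],(400,347)),cv2.resize(e[280:410,230:380],(400,347))]))
E
```

```text
0.0145 [[0.561, 0.3327], [0.5663, 0.3157], [0.495, 0.2928], [0.4892, 0.3115]] [0.0177 0.0749 0.0196 0.0749]
0.07 [[0.5591, 0.3301], [0.5632, 0.317], [0.508, 0.2992], [0.5035, 0.3137]] [0.0137 0.058  0.0152 0.058 ]
0.09 [[0.5585, 0.3291], [0.5621, 0.3174], [0.5127, 0.3015], [0.5087, 0.3145]] [0.0123 0.0519 0.0136 0.0519]
tcp in wrist px [309.66721604 297.09835396] in top [158.38530173 284.48521627] cam [0.55260818 0.32114244 0.26054599]
```

View pics/c2.png

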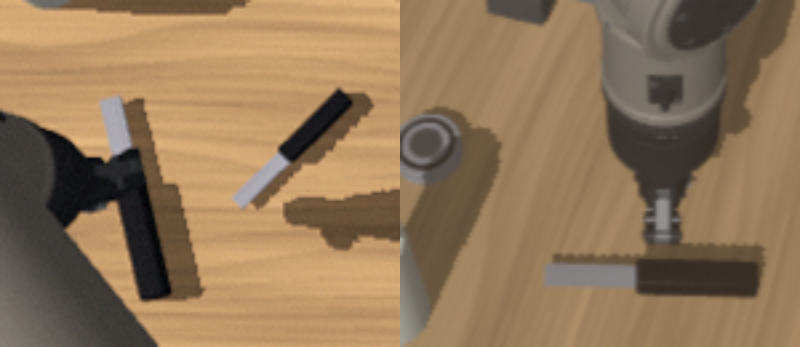

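Crop: the pry lies unmoved, and the fingertips are over the handle near its front (top crop about (125,172), side crop about (662,240)). I'll check where the fingertips really are against the reported TCP.

```bash
python3 - <<'E'
from h import *
d=imaging.grab_frame("top"); e=imaging.grab_frame("side"); w=imaging.grab_frame("wrist")
o=r.get_obs(); T=o["tcp_pos"]
for dz in (.03,0,-.014): print(dz,"top",proj(d,T+[0,0,dz]),"side",proj(e,T+[0,0,dz]),"wrist",proj(w,T+[0,0,dz]))
print(tri(d,(166.9,273.8),e,(328.2,370)))
tip=(328.2,370)
for z in (.05,.07,.083,.1): print(z,onz(e,tip,z))
E
```

```text
0.03 top [153.42957295 283.30505285] side [327.07579777 358.17497558] wrist [309.6470591  330.90678694]
0 top [158.13897421 284.27387332] side [326.98095732 364.90195247] wrist [309.8802593  297.14838444]
-0.014 top [160.2410095 284.7063051] side [326.93829433 367.92801295] wrist [309.96582997 284.761049  ]
(array([0.48503358, 0.29092306, 0.0602935 ]), np.float64(0.025827023022297148))
0.05 [0.47339003 0.28606101 0.05      ]
0.07 [0.47077303 0.29500306 0.07      ]
0.083 [0.46907197 0.30081538 0.083     ]
0.1 [0.46684752 0.30841612 0.1       ]
```

{"method": "apply_moves", "body": {"moves": [[[0,-2.5,0],0],[[0,-5,1],0],[[0,-5,4],0],[[0,-5,6.5],0],[[0,-5,7.5],0],[[0,-5,7.5],0]]}}

```text
clock: 5.9
tcp_pos: [0.4568, 0.3439, 0.0205]
orientation: [3.104, 0.467, -0.007]
contact_force: [-1.3, -0.3, 0.0]
grip_width: 0.0002
```

{"method": "apply_moves", "body": {"moves": [[[0,0,0.2],0],[[0,0,0.4],0],[[0,0,0.5],0],[[0,0,0.5],0]]}}

```text
clock: 6.23
tcp_pos: [0.4591, 0.3457, 0.019]
orientation: [-3.106, -0.467, -0.002]
contact_force: [-0.2, -0.5, -0.3]
grip_width: -0.0001
```

{"method": "apply_moves", "body": {"moves": [[[0,0,0.1],0],[[0,0,0.2],0],[[0,0,0.2],0]]}}

```text
clock: 6.48
tcp_pos: [0.4586, 0.3454, 0.0163]
orientation: [-3.107, -0.467, -0.001]
contact_force: [-0.3, 0.9, -0.4]
grip_width: 0.0003
```

{"method": "apply_moves", "body": {"moves": [[[0,0,0.1],0],[[0,0,0.2],0],[[0,0,0.2],0]]}}

```text
clock: 6.73
tcp_pos: [0.4583, 0.3454, 0.0139]
orientation: [3.106, 0.468, -0.0]
contact_force: [-0.7, -0.2, 0.2]
grip_width: 0.0
```

{"method": "apply_moves", "body": {"moves": [[[0,0,0.1],0],[[0,0,0.2],0],[[0,0,0.2],0]]}}

```text
clock: 6.98
tcp_pos: [0.4583, 0.3454, 0.0119]
orientation: [3.106, 0.468, -0.0]
contact_force: [-0.8, 0.3, 0.6]
grip_width: -0.0
```

{"method": "apply_moves", "body": {"moves": [[[0,0,0.2],0],[[0,0,0.4],0],[[0,0,0.4],0]]}}

```text
clock: 7.23
tcp_pos: [0.4582, 0.3452, 0.0076]
orientation: [3.106, 0.468, -0.001]
contact_force: [-0.3, -0.9, -0.0]
grip_width: 0.0002
```

{"method": "apply_moves", "body": {"moves": [[[0,0,0.2],0],[[0,0,0.4],0],[[0,0,0.4],0]]}}

```text
clock: 7.48
tcp_pos: [0.4582, 0.3452, 0.0036]
orientation: [3.106, 0.468, -0.001]
contact_force: [0.4, -0.1, -0.0]
grip_width: 0.0001
```

{"method": "apply_moves", "body": {"moves": [[[0,0,0.2],0],[[0,0,0.3],0],[[0,0,0.3],0]]}}

```text
clock: 7.73
tcp_pos: [0.4583, 0.3453, 0.0008]
orientation: [3.106, 0.468, -0.001]
contact_force: [-0.2, -0.7, -0.3]
grip_width: -0.0004
```

No contact at a nominal tip of -13 mm, so the real fingertips are higher than reported. I'll look.

```bash
python3 - <<'E'
from h import *
d=imaging.grab_frame("top"); e=imaging.grab_frame("side"); w=imaging.grab_frame("wrist")
o=r.get_obs(); T=o["tcp_pos"]; print(T,o["joints"].round(4), o["contact_force"].round(1))
a,b=d["frame"],e["frame"]
pa,pb=proj(d,T),proj(e,T); pw=proj(w,T); print(pa,pb,pw)
for im,p in((a,pa),(b,pb)): cv2.circle(im,tuple(np.int32(p.round())),1,(0,0,255),-1)
ca=cv2.resize(a[230:320,110:200],(400,400),interpolation=cv2.INTER_NEAREST); cb=cv2.resize(b[340:430,265:355],(400,400),interpolation=cv2.INTER_NEAREST)
cv2.imwrite("pics/c3.png",np.hstack([ca,cb]))
E
```

```text
[0.45841591 0.34546436 0.00109884] [-0.4143  0.631  -0.4444  1.9209  0.4149  0.6805 -2.3832] [0.  0.7 0.3]
[149.86714462 293.04523899] [326.41110101 407.01322711] [309.93035912 297.23079025]
```

View pics/c3.png

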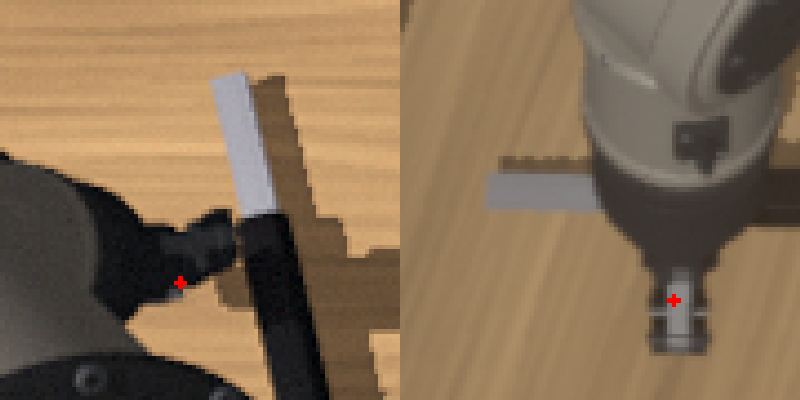

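{"method": "apply_moves", "body": {"moves": [[[0,0,0.2],0],[[0,0,0.4],0],[[0,0,0.4],0]]}}

```text
clock: 8.13
tcp_pos: [0.4582, 0.3452, -0.0033]
orientation: [3.106, 0.468, -0.001]
contact_force: [0.3, -0.2, -0.1]
grip_width: -0.0002
```

{"method": "apply_moves", "body": {"moves": [[[0,0,0.2],0],[[0,0,0.4],0],[[0,0,0.4],0]]}}

```text
clock: 8.38
tcp_pos: [0.4582, 0.3453, -0.0074]
orientation: [3.106, 0.468, -0.001]
contact_force: [-0.4, -0.4, -0.0]
grip_width: 0.0001
```

{"method": "apply_moves", "body": {"moves": [[[0,0,0.2],0],[[0,0,0.4],0],[[0,0,0.4],0]]}}

```text
clock: 8.63
tcp_pos: [0.4582, 0.3452, -0.0113]
orientation: [3.106, 0.467, -0.001]
contact_force: [0.4, -0.1, -0.0]
grip_width: 0.0001
```

```bash
python3 - <<'E'
from h import *
w=imaging.grab_frame("wrist");e=imaging.grab_frame("side");d=imaging.grab_frame("top")
T=r.get_obs()["tcp_pos"];print(proj(w,T),proj(e,T),proj(d,T),w["T"].round(3))
a=cv2.resize(w["frame"],(400,300)); b=cv2.resize(e["frame"][330:450,250:410],(400,300)); c=cv2.resize(d["frame"][200:350,60:260],(400,300)); 
cv2.imwrite("pics/c4.png",np.vstack([np.hstack([a,b]),np.hstack([c,cv2.resize(w["frame"][240:360,230:390],(400,300))])]))
E
```

```text
[309.70751275 297.2143435 ] [326.40105263 409.10433107] [151.6293308  293.30602232] [[ 0.294  0.904  0.311  0.538]
 [-0.956  0.278  0.097  0.369]
 [ 0.001 -0.325  0.946  0.152]
 [ 0.     0.     0.     1.   ]]
```

View pics/c4.png

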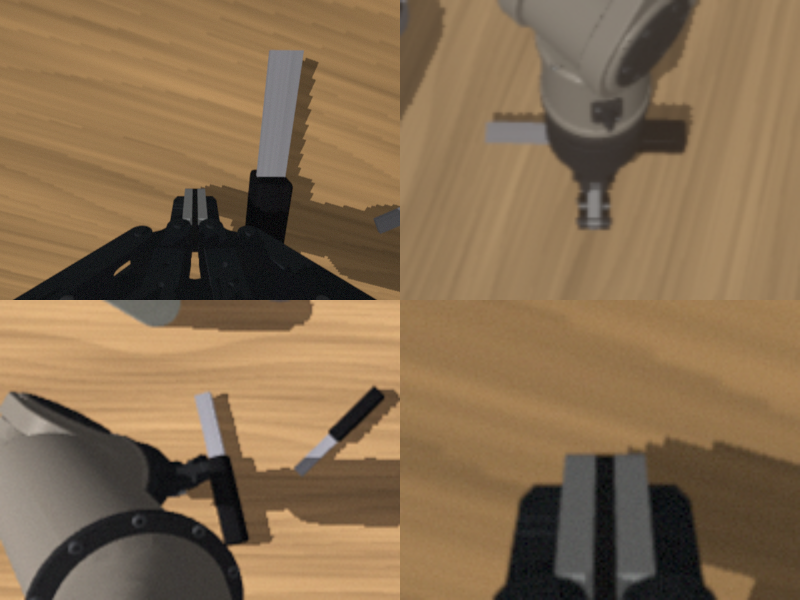

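```bash
python3 - <<'E'
from h import *
w=imaging.grab_frame("wrist");e=imaging.grab_frame("side");d=imaging.grab_frame("top")
o=r.get_obs();T=o["tcp_pos"];M=R.from_rotvec(o["orientation"]).as_matrix()
for z in (-.03,-.01,0,.01,.02,.04): print(z,"side",onz(e,(327.2,421.2),z)[:2].round(3),"wrist",onz(w,(309.5,302),z)[:2].round(3),"top",onz(d,(172,281),z)[:2].round(3))
print("wrist cam in tool",(M.T@(w["T"][:3,3]-T)).round(4), "cam axis", (M.T@-w["T"][:3,2]).round(3))
for dx in(0,.011):
  for dz in (.014,0,-.014,-.03): print(dx,dz,proj(w,T+M@[dx,0,dz]).round(1),proj(e,T+M@[dx,-.018,dz]).round(1))
E
```

```text
-0.03 side [0.451 0.363] wrist [0.446 0.342] top [0.489 0.306]
-0.01 side [0.449 0.37 ] wrist [0.456 0.345] top [0.487 0.301]
0 side [0.448 0.373] wrist [0.461 0.347] top [0.487 0.298]
0.01 side [0.447 0.376] wrist [0.466 0.348] top [0.486 0.295]
0.02 side [0.446 0.38 ] wrist [0.471 0.35 ] top [0.485 0.292]
0.04 side [0.444 0.386] wrist [0.482 0.353] top [0.484 0.286]
wrist cam in tool [ 0.0833  0.0006 -0.1633] cam axis [-0.325  0.001  0.946]
0 0.014 [310.  284.8] [326.3 419.9]
0 0 [309.9 297.2] [326.3 417.6]
0 -0.014 [309.8 311.5] [326.3 415.2]
0 -0.03 [309.7 330.9] [326.4 412.4]
0.011 0.014 [310.  265.2] [321.2 419.8]
0.011 0 [309.9 276.4] [321.1 417.5]
0.011 -0.014 [309.8 289.3] [321.1 415.1]
0.011 -0.03 [309.6 306.9] [321.1 412.3]
```

{"method": "apply_moves", "body": {"moves": [[[0,0,0.2],0],[[0,0,0.5],0],[[0,0,0.5],0]]}}

```text
clock: 9.18
tcp_pos: [0.4581, 0.3451, -0.0165]
orientation: [3.106, 0.467, -0.001]
contact_force: [-0.0, -0.2, -0.3]
grip_width: 0.0
```

{"method": "apply_moves", "body": {"moves": [[[0,0,0.2],0],[[0,0,0.4],0],[[0,0,0.4],0]]}}

```text
clock: 9.43
tcp_pos: [0.4582, 0.3453, -0.0204]
orientation: [3.106, 0.468, -0.001]
contact_force: [0.2, -1.0, 0.5]
grip_width: 0.0003
```

{"method": "apply_moves", "body": {"moves": [[[0,0,0.2],0],[[0,0,0.3],0],[[0,0,0.3],0]]}}

```text
clock: 9.68
tcp_pos: [0.4585, 0.3455, -0.0211]
orientation: [3.106, 0.467, 0.001]
contact_force: [-5.8, -4.5, 19.9]
grip_width: 0.0
```

The shut fingertips touch the bench at a reported TCP z of -0.021. They therefore sit 21 mm behind the reported TCP, not 14 mm ahead of it. Wrist view agrees, side view doesn't, and I'll go by touch. Retrying the grasp lower.

{"method": "apply_moves", "body": {"moves": [[[0,0,-1],0],[[0,0,-3],0],[[0,0,-5.5],0],[[0.1,2,-6],0],[[0.1,4,-6],0],[[0.2,5.1,-6],0],[[0.2,5.1,-6],0],[[0.2,5.1,-6],0],[[0.2,5.1,-6],0]], "claw": 1}}

```text
clock: 10.43
tcp_pos: [0.4747, 0.2985, 0.0369]
orientation: [-3.105, -0.469, 0.001]
contact_force: [0.0, -0.6, 0.5]
grip_width: 0.0852
```

```bash
python3 - <<'E'
from h import *
go([.4753,.2971,-.018],.297); print(r.get_obs()["grip_width"])
E
```

```text
tcp [0.4747 0.2985 0.0369] yaw 0.2997 shift cm [0.02 0.16 5.49] roll 0.003 clock 10.43 tilt 0.06
0.08517291837015517
```

{"method": "apply_moves", "body": {"moves": [[[0,0.1,2],0],[[0,0.1,4],0],[[0,0.1,5],0],[[0,0.1,5.5],0],[[0,0.1,5.5],0]]}}

```text
clock: 10.85
tcp_pos: [0.4744, 0.2968, -0.019]
orientation: [3.106, 0.47, -0.003]
contact_force: [-0.2, 0.8, -0.1]
grip_width: 0.0853
```

{"method": "apply_moves", "body": {"moves": [[[0,0,0],0],[[0,0,0],0],[[0,0,0],0],[[0,0,0],0],[[0,0,0],0],[[0,0,0],0],[[0,0,0],0],[[0,0,0],0]], "claw": 0, "grip_force": 100}}

```text
clock: 11.52
tcp_pos: [0.4762, 0.2969, -0.0169]
orientation: [-3.106, -0.467, -0.002]
contact_force: [-1.4, -0.0, 5.9]
grip_width: 0.0201
```

Gripped (width 20 mm). Lift, and carry it in front of the tester.

{"method": "apply_moves", "body": {"moves": [[[0,0,-1],0],[[0,0,-3],0],[[0,0,-6],0],[[0,0,-8.5],0],[[-1.5,3,-8.5],0.05],[[-3,6.5,-8.5],0.1],[[-4.5,10,-8.5],0.15],[[-6,13.5,-8.5],0.2],[[-7.5,17,-8.5],0.26],[[-8.5,19.5,-8.5],0.262]]}}

```text
clock: 12.35
tcp_pos: [0.4506, 0.0812, 0.0675]
orientation: [3.139, 0.049, -0.001]
contact_force: [0.2, -0.4, -1.2]
grip_width: 0.0204
```

```bash
python3 - <<'E'
from h import *
go([.428,-.031,.07],.036); print(r.get_obs()["grip_width"])
E
```

```text
tcp [0.4506 0.0812 0.0675] yaw 0.0315 shift cm [-2.61 11.14 -0.23] roll -0.005 clock 12.35 tilt 0.12
0.020380477320256808
```

{"method": "apply_moves", "body": {"moves": [[[-0.8,3,0],0],[[-1.6,6,0],0],[[-2.4,9,0],-0.004],[[-2.6,11,0],-0.004],[[-2.6,11.1,0],-0.004],[[-2.6,11.1,0],-0.004],[[-2.6,11.1,0],-0.004]]}}

```text
clock: 12.93
tcp_pos: [0.4303, -0.0262, 0.0676]
orientation: [-3.141, -0.065, -0.002]
contact_force: [0.3, 0.8, -0.9]
grip_width: 0.0201
```

```bash
python3 - <<'E'
from h import *
o=r.get_obs(); T=o["tcp_pos"]; print(T,o["grip_width"])
w=imaging.grab_frame("wrist"); d=imaging.grab_frame("top"); f=w["frame"]
bz=T[2]+.031
print("pred tip wrist",proj(w,[T[0]+.095,T[1]+.0034,bz]),"lip wrist",proj(w,[.541,-.0285,.064]),"lip top",proj(d,[.541,-.0285,.064]),"tip top",proj(d,[T[0]+.095,T[1]+.0034,bz]))
cv2.imwrite("pics/w5.png",np.hstack([cv2.resize(f,(400,300)),cv2.resize(d["frame"][190:325,240:420],(400,300))]))
E
```

```text
[ 0.43033416 -0.02619849  0.06758839] 0.020136696292005273
pred tip wrist [310.62407149  77.89802856] lip wrist [326.65041402  44.11215072] lip top [315.49786153 256.54302849] tip top [312.85487842 261.85948182]
```

View pics/w5.png

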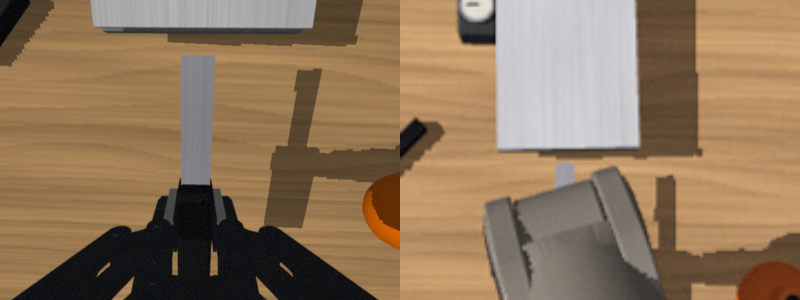

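The blade is held straight in front of the cover, with its tip at wrist px (316,88) and top px (314.7,263.8). The lip is at wrist v≈44, as predicted. Next, the tip height.

```bash
python3 - <<'E'
from h import *
w=imaging.grab_frame("wrist"); d=imaging.grab_frame("top"); f=w["frame"]; g=f.max(2).astype(int); s=g-f.min(2)
m=((s<28)&(g>85)); 
for v in (92,120,160,200,240,280):
    x=np.where(m[v,270:360])[0]+270; f0=w["intrinsics"][0,0]
    # z at which the chord is 18 mm
    zs=np.linspace(.0,.16,161); L=[np.linalg.norm(onz(w,(x[0]-.5,v),z)-onz(w,(x[-1]+.5,v),z)) for z in zs]; z=zs[np.argmin(np.abs(np.array(L)-.018))]
    print(v,x[0],x[-1],"z",z.round(3),onz(w,((x[0]+x[-1])/2,v),z).round(4))
col=np.where(m[60:140,316])[0]+60; print("tip row",col[0]); print(tri(w,(316,col[0]),d,(314.7,263.8)))
o=r.get_obs();print(o["tcp_pos"], o["contact_force"])
E
```

```text
92 290 343 z 0.096 [ 0.5213 -0.0241  0.096 ]
120 290 342 z 0.097 [ 0.5124 -0.0243  0.097 ]
160 290 340 z 0.096 [ 0.499  -0.0246  0.096 ]
200 290 339 z 0.098 [ 0.4851 -0.0251  0.098 ]
240 290 337 z 0.098 [ 0.4699 -0.0254  0.098 ]
280 290 335 z 0.097 [ 0.4531 -0.0258  0.097 ]
tip row 88
(array([ 0.52409528, -0.02552266,  0.07260064]), np.float64(0.002893224505177719))
[ 0.43011281 -0.02567805  0.06719306] [-0.18202032 -0.06942523 -0.80995059]
```

{"method": "apply_moves", "body": {"moves": [[[0,0,1.5],0],[[0,0,3],0],[[0,0,4],0],[[0,0,4.3],0],[[0,0,4.3],0],[[0,0,4.3],0],[[0,0,4.3],0]]}}

```text
clock: 13.72
tcp_pos: [0.4304, -0.0268, 0.0246]
orientation: [3.141, 0.064, 0.001]
contact_force: [-1.3, 0.3, -1.8]
grip_width: 0.02
```

```bash
python3 - <<'E'
from h import *
w=imaging.grab_frame("wrist"); f=w["frame"]; g=f.max(2).astype(int); s=g-f.min(2)
m=((s<28)&(g>85)); o=r.get_obs();print(o["tcp_pos"],o["contact_force"].round(1))
for v in (100,160,220,280):
    x=np.where(m[v,270:360])[0]+270
    zs=np.linspace(.0,.16,321); L=[np.linalg.norm(onz(w,(x[0]-.5,v),z)-onz(w,(x[-1]+.5,v),z)) for z in zs]; z=zs[np.argmin(np.abs(np.array(L)-.018))]
    print(v,"z",z.round(4),onz(w,((x[0]+x[-1])/2,v),z).round(4))
go([.4655,-.024,.0245],.036)
E
```

```text
[ 0.43045749 -0.02682097  0.02467938] [1.2 0.1 0. ]
100 z 0.0545 [ 0.5189 -0.0255  0.0545]
160 z 0.0535 [ 0.4991 -0.0259  0.0535]
220 z 0.055 [ 0.4777 -0.0265  0.055 ]
280 z 0.054 [ 0.4531 -0.027   0.054 ]
tcp [ 0.4305 -0.0268  0.0247] yaw 0.0409 shift cm [ 3.51 -0.14  0.02] roll 0.005 clock 13.77 tilt 0.07
```

Blade is at z≈0.054, mid-slot. Insert it.

{"method": "apply_moves", "body": {"moves": [[[0.8,0,0],0],[[1.6,0,0],0],[[2.4,0,0],0],[[3,0,0],0],[[3.4,0,0],0],[[3.4,0,0],0],[[3.4,0,0],0]]}}

```text
clock: 14.35
tcp_pos: [0.4639, -0.0255, 0.024]
orientation: [-3.141, -0.064, 0.001]
contact_force: [0.8, -0.3, -0.7]
grip_width: 0.0198
```

{"method": "apply_moves", "body": {"moves": [[[0.05,0,-1.2],0],[[0.2,0,-2.5],0],[[0.35,0,-3.9],0],[[0.75,0,-5.3],0],[[1.2,0,-6.7],0],[[1.75,0,-8],0],[[2.4,0,-9.2],0],[[3.05,0,-10.3],0],[[3.05,0,-10.3],0]]}}

```text
clock: 15.1
tcp_pos: [0.4961, -0.0242, 0.1289]
orientation: [3.141, 0.064, 0.006]
contact_force: [-0.0, -0.3, -1.5]
grip_width: 0.02
```

```bash
python3 - <<'E'
from h import *
o=r.get_obs();print(o["tcp_pos"],o["contact_force"].round(1),o["grip_width"])
w=imaging.grab_frame("wrist"); d=imaging.grab_frame("top")
cv2.imwrite("pics/w6.png",np.hstack([cv2.resize(w["frame"],(400,300)),cv2.resize(d["frame"][150:285,240:420],(400,300))]))
E
```

```text
[ 0.49608175 -0.02416315  0.12886783] [-0.  -0.3 -1.5] 0.019962312673069593
```

View pics/w6.png

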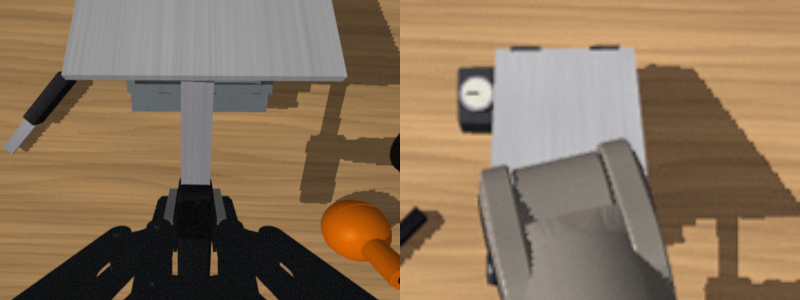

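The cover is up about 0.6 rad, with the blade under its lip (wrist crop: lip edge at v≈80, blade entering at u≈197). Keep swinging.

{"method": "apply_moves", "body": {"moves": [[[1.0,0,-1.25],0],[[2.15,0,-2.5],0],[[3.45,0,-3.6],0],[[4.85,0,-4.6],0],[[6.35,0,-5.5],0],[[7.9,0,-6.2],0],[[9.55,0,-6.7],0],[[11.25,0,-7.1],0],[[12.95,0,-7.3],0],[[14.65,0,-7.35],0]]}}

```text
clock: 16.03
tcp_pos: [0.6404, -0.0184, 0.1994]
orientation: [3.141, 0.064, -0.003]
contact_force: [0.2, 0.1, -1.2]
grip_width: 0.02
```

{"method": "apply_moves", "body": {"moves": [[[1.2,0,0.1],0],[[2.4,0,0.3],0],[[3.5,0,0.5],0],[[4,0,0.6],0],[[4,0,0.6],0]]}}

```text
clock: 16.45
tcp_pos: [0.6803, -0.0165, 0.1927]
orientation: [-3.141, -0.064, 0.004]
contact_force: [0.6, 0.0, -0.9]
grip_width: 0.0198
```

```bash
python3 - <<'E'
from h import *
o=r.get_obs();print(o["tcp_pos"],o["contact_force"].round(1),o["grip_width"])
w=imaging.grab_frame("wrist"); d=imaging.grab_frame("top")
cv2.imwrite("pics/w7.png",np.hstack([cv2.resize(w["frame"],(400,300)),cv2.resize(d["frame"][130:265,240:420],(400,300))]))
E
```

```text
[ 0.68026289 -0.01654579  0.19270353] [ 0.6  0.  -0.9] 0.019761705545892794
```

View pics/w7.png

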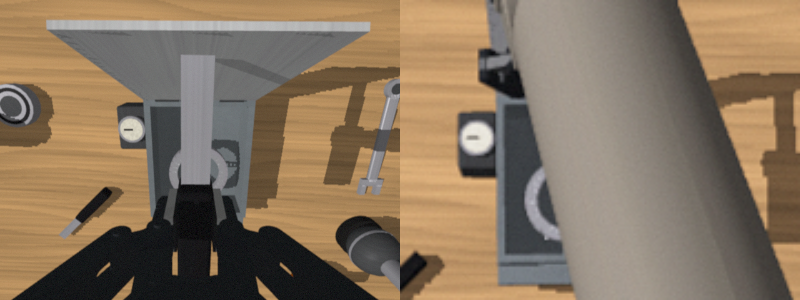

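The cover is past upright (its underside is visible, lip at wrist crop v≈27), and the ring is visible in the box. The tip geometry gives about 1.8 rad. Back off and return the tool to the free spot it came from.

{"method": "apply_moves", "body": {"moves": [[[-2,0,0],0],[[-5,0,0],0],[[-9,0,0],0],[[-13,0,0],0],[[-17,0,0],0],[[-20,0,0],0],[[-21,-3,2],-0.05],[[-21,-6.5,4],-0.1],[[-21,-10,6],-0.15],[[-21,-13.5,6],-0.2]]}}

```text
clock: 17.38
tcp_pos: [0.462, 0.1093, 0.1319]
orientation: [3.117, 0.379, -0.007]
contact_force: [0.6, 0.2, -1.7]
grip_width: 0.0197
```

```bash
python3 - <<'E'
from h import *
go([.4755,.297,-.0175],.297)
d=imaging.grab_frame("top"); w=imaging.grab_frame("wrist"); 
for th in (1.5,1.6,1.7,1.8,1.9,2.0):
    c,s=np.cos(th),np.sin(th); p=np.array([.731-.19*c,-.0215,.06+.19*s]); print(th,"lip top px",proj(d,p).round(1))
f=d["frame"]; g=f.max(2).astype(int); sa=g-f.min(2); 
print("cover column u=330: greys", [(v,f[v,330].tolist()) for v in range(110,190,6)])
E
```

```text
tcp [0.462  0.1093 0.1319] yaw 0.2419 shift cm [  5.88 -17.92  14.9 ] roll -0.055 clock 17.38 tilt 0.27
1.5 lip top px [314.6 149.8]
1.6 lip top px [314.7 139.9]
1.7 lip top px [314.9 130.6]
1.8 lip top px [315.1 121.8]
1.9 lip top px [315.2 113.8]
2.0 lip top px [315.3 106.7]
cover column u=330: greys [(110, [111, 160, 204]), (116, [140, 166, 194]), (122, [129, 126, 125]), (128, [126, 122, 124]), (134, [129, 125, 128]), (140, [127, 125, 125]), (146, [125, 122, 122]), (152, [128, 123, 123]), (158, [128, 127, 125]), (164, [127, 125, 124]), (170, [131, 130, 130]), (176, [94, 89, 84]), (182, [60, 57, 56]), (188, [133, 130, 124])]
```

Cover edge at top v≈118 gives about 1.83 rad. Now lay the tool down.

{"method": "apply_moves", "body": {"moves": [[[1.2,-3.6,1],-0.02],[[2.4,-7.2,2],-0.04],[[3.6,-10.8,4],-0.055],[[4.8,-14.4,6],-0.055],[[5.8,-17.8,8],-0.055],[[5.8,-17.9,10.5],-0.055],[[5.8,-17.9,12.5],-0.055],[[5.8,-17.9,13.5],-0.055],[[5.8,-17.9,13.8],-0.055],[[5.8,-17.9,13.8],-0.055]]}}

```text
clock: 18.32
tcp_pos: [0.479, 0.2962, -0.0034]
orientation: [3.107, 0.461, -0.001]
contact_force: [0.2, 0.1, 0.2]
grip_width: 0.0201
```

{"method": "apply_moves", "body": {"moves": [[[0,0,0.3],0],[[0,0,0.6],0],[[0,0,0.9],0],[[0,0,0.9],0]]}}

```text
clock: 18.65
tcp_pos: [0.4793, 0.297, -0.0122]
orientation: [3.107, 0.462, 0.001]
contact_force: [0.7, -0.5, -0.8]
grip_width: 0.0202
```

{"method": "apply_moves", "body": {"moves": [[[0,0,0.2],0],[[0,0,0.4],0],[[0,0,0.4],0]]}}

```text
clock: 18.9
tcp_pos: [0.4789, 0.2972, -0.0166]
orientation: [3.107, 0.463, -0.0]
contact_force: [-0.4, -0.4, -1.1]
grip_width: 0.0202
```

{"method": "apply_moves", "body": {"moves": [[[0,0,0.1],0],[[0,0,0.1],0],[[0,0,0.1],0],[[0,0,0.1],0],[[0,0,0.1],0],[[0,0,0.1],0],[[0,0,0.1],0]], "claw": 1}}

```text
clock: 19.48
tcp_pos: [0.479, 0.2974, -0.0173]
orientation: [-3.107, -0.463, -0.0]
contact_force: [0.0, 0.1, -0.3]
grip_width: 0.0855
```

{"method": "apply_moves", "body": {"moves": [[[0,0,-1],0],[[0,0,-3],0],[[0,0,-6],0],[[0,0,-10],0],[[0,0,-14],0],[[0,0,-18],0],[[0,0,-21],0],[[0,0,-22],0]]}}

```text
clock: 20.15
tcp_pos: [0.4807, 0.2993, 0.2088]
orientation: [-3.104, -0.463, -0.012]
contact_force: [0.3, 1.0, -0.4]
grip_width: 0.0854
```

```bash
python3 - <<'E'
from h import *
w=imaging.grab_frame("wrist"); f=w["frame"]; g=f.max(2).astype(int); s=g-f.min(2)
h=blob(g[120:330,230:400]<50,(230,120)); P=cv2.boxPoints(cv2.minAreaRect(h)); X=np.array([onz(w,p,.026) for p in P]); print("handle",P.round(0).tolist(),X[:,:2].round(3).tolist(),np.linalg.norm(X-np.roll(X,-1,0),axis=1).round(4))
go([.45,-.1,.2],.036)
E
```

```text
handle [[302.0, 290.0], [303.0, 194.0], [325.0, 194.0], [324.0, 290.0]] [[0.399, 0.284], [0.494, 0.311], [0.499, 0.291], [0.405, 0.263]] [0.0988 0.0207 0.0988 0.0225]
tcp [0.4809 0.2992 0.2084] yaw 0.2958 shift cm [-14.6   37.29   0.65] roll 0.26 clock 20.2 tilt 0.48
```

The tool lies flat where it should (handle reads 99 x 22 mm at bench height). Now to the sphere.

```bash
python3 - <<'E'
from h import *
go([.475,-.28,.21],.036)
E
```

```text
tcp [0.4809 0.2992 0.2084] yaw 0.2958 shift cm [-17.45  55.23  -0.41] roll 0.26 clock 20.2 tilt 0.48
```

{"method": "apply_moves", "body": {"moves": [[[-1.2,3.7,0],0.05],[[-2.4,7.4,0],0.1],[[-3.6,11.1,0],0.15],[[-4.8,14.8,0],0.2],[[-6,18.5,0],0.26],[[-7.2,22.2,0],0.26],[[-8.4,25.9,0],0.26],[[-9.6,29.6,0],0.26],[[-10.8,33.3,0],0.26],[[-12,37,0],0.26]]}}

```text
clock: 21.03
tcp_pos: [0.4706, -0.0934, 0.2016]
orientation: [-3.141, -0.056, 0.003]
contact_force: [1.2, 0.3, 0.5]
grip_width: 0.0855
```

```bash
python3 - <<'E'
from h import *
go([.475,-.28,.21],.036)
E
```

```text
tcp [ 0.4706 -0.0934  0.2016] yaw 0.0359 shift cm [-0.23 18.66 -0.84] roll -0.0 clock 21.03 tilt 0.11
```

{"method": "apply_moves", "body": {"moves": [[[-0.1,4,-0.2],0],[[-0.2,8,-0.4],0],[[-0.2,12,-0.8],0],[[-0.2,16,-0.8],0],[[-0.2,18.5,-0.8],0],[[-0.2,18.5,-0.8],0],[[-0.2,18.5,-0.8],0]]}}

```text
clock: 21.62
tcp_pos: [0.4753, -0.2777, 0.2091]
orientation: [-3.14, -0.051, 0.004]
contact_force: [1.0, 0.5, -0.4]
grip_width: 0.0852
```

```bash
python3 - <<'E'
from h import *
w=imaging.grab_frame("wrist"); d=imaging.grab_frame("top"); f=w["frame"]
go([.4985,-.3206,.21],.036)
print("pred necktop",proj(w,[.4985,-.3206,.123]),"ball",proj(w,[.4985,-.3206,.045]))
cv2.imwrite("pics/w8.png",f)
E
```

```text
tcp [ 0.4762 -0.275   0.2096] yaw 0.037 shift cm [ 2.06  4.63 -0.05] roll 0.001 clock 21.72 tilt 0.12
pred necktop [374.18929411 210.83313527] ball [360.19944696 189.30501477]
```

View pics/w8.png

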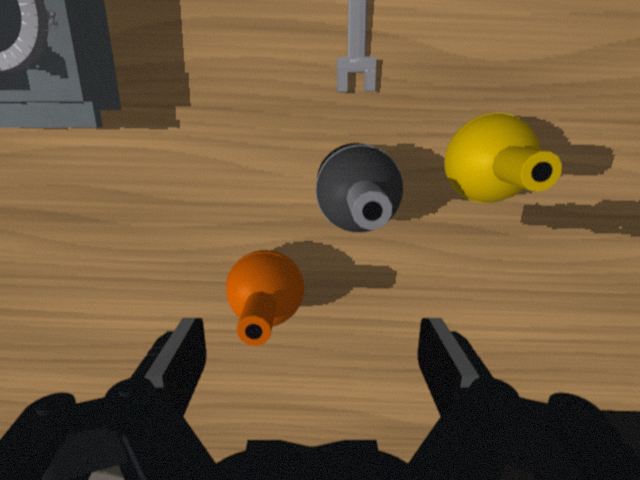

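The wrist view shows the dark sphere's neck hole at (373,210), matching the predicted (374,211). The orange and yellow decoys are well clear. Align over it and descend.

{"method": "apply_moves", "body": {"moves": [[[0.8,2,0],0],[[1.6,4,0],0],[[2.1,4.6,0],0],[[2.1,4.6,0.5],0],[[2.1,4.6,1],0],[[2.1,4.6,1],0]]}}

```text
clock: 22.22
tcp_pos: [0.4985, -0.3194, 0.1989]
orientation: [-3.139, -0.059, 0.004]
contact_force: [0.7, 0.2, -0.5]
grip_width: 0.0855
```

```bash
python3 - <<'E'
from h import *
w=imaging.grab_frame("wrist"); f=w["frame"]; g=f.max(2)
p=proj(w,[.4985,-.3206,.123]).round().astype(int); u0,v0=p-[14,14]
m=g[v0:v0+28,u0:u0+28]<60; h=blob(m,(u0,v0)); M=cv2.moments(h); c=(M["m10"]/M["m00"],M["m01"]/M["m00"]); print(p,c,M["m00"])
x=onz(w,c,.123); print(x); go([x[0],x[1],.062],.036)
E
```

```text
[312 246] (310.2178734507501, 245.3920417482061) 255.5
[ 0.49872428 -0.31917112  0.123     ]
tcp [ 0.4986 -0.3197  0.1996] yaw 0.0377 shift cm [ 0.04 -0.03 13.76] roll 0.002 clock 22.27 tilt 0.15
```

{"method": "apply_moves", "body": {"moves": [[[0,0,3],0],[[0,0,6],0],[[0,0,9],0],[[0,0,11.5],0],[[0,0,13],0],[[0,0,13.7],0],[[0,0,13.7],0],[[0,0,13.7],0]]}}

```text
clock: 22.93
tcp_pos: [0.4997, -0.3214, 0.0643]
orientation: [3.141, 0.057, 0.001]
contact_force: [-0.1, -0.2, 0.1]
grip_width: 0.0853
```

{"method": "apply_moves", "body": {"moves": [[[0,0,0],0],[[0,0,0],0],[[0,0,0],0],[[0,0,0],0],[[0,0,0],0],[[0,0,0],0],[[0,0,0],0],[[0,0,0],0]], "claw": 0, "grip_force": 120}}

```text
clock: 23.6
tcp_pos: [0.4998, -0.3209, 0.0643]
orientation: [-3.14, -0.057, -0.001]
contact_force: [-1.2, 3.0, 4.7]
grip_width: 0.0255
```

Neck gripped. Lift and carry toward the ring.

{"method": "apply_moves", "body": {"moves": [[[0,0,-1],0],[[0,0,-3],0],[[0,0,-6],0],[[0,0,-9],0],[[0,0,-10.5],0],[[1,-2.5,-10.5],0],[[2,-5,-10.5],0],[[3,-8,-10.5],0],[[4,-11,-10.5],0],[[5,-14,-10.5],0]]}}

```text
clock: 24.43
tcp_pos: [0.5437, -0.179, 0.1686]
orientation: [3.141, 0.055, -0.001]
contact_force: [1.2, -0.9, -3.3]
grip_width: 0.0257
```

```bash
python3 - <<'E'
from h import *
d=imaging.grab_frame("top"); w=imaging.grab_frame("wrist"); o=r.get_obs(); print(o["grip_width"],o["contact_force"].round(1)); go([.626,-.0255,.165],.036)
for n,D in(("top",d),("wrist",w)):
    f=D["frame"]; g=f.max(2).astype(int); s=g-f.min(2)
    p=proj(D,[.626,-.0255,.05]); print(n,p, "sphere", proj(D,o["tcp_pos"]-[0,0,.0193]))
    u,v=np.int32(p); 
    if 40<u<600 and 40<v<440: print(f[v,u-60 if n=="wrist" else u-28:u+60 if n=="wrist" else u+28:4 if n=="wrist" else 2].max(1))
E
```

```text
0.02605291262054115 [ 1.2  0.9 -5.1]
tcp [ 0.5458 -0.1724  0.1689] yaw 0.0451 shift cm [  8.67 -14.31   0.45] roll 0.009 clock 24.53 tilt 0.23
top [314.7473297  219.63927921] sphere [387.4737275  250.24681119]
[116  62  66  64  66 153 168 169  75  67  71  65  66  68  66  66  65  66
 116 127 122 164 165 167 131 122 126  88]
wrist [113.89439984 112.37126151] sphere [315.01873954 282.24652244]
[ 67 190 193 188 187  78  77  71  70  70  70  72  67  72  72  67  73  66
  69  73  71  75  66  74  70  69 165 165 161 162]
```

```bash
python3 - <<'E'
from h import *
for n,hw in(("top",30),("wrist",75)):
    D=imaging.grab_frame(n); f=D["frame"]; g=f.max(2).astype(int); s=g-f.min(2); p=np.int32(proj(D,[.626,-.0255,.05])); u0,v0=np.maximum(p-hw,0)
    sub=((g>145)&(s<30))[v0:p[1]+hw,u0:p[0]+hw].astype(np.uint8)
    b=blob(sub,(u0,v0)); hull=cv2.convexHull(b); el=cv2.fitEllipse(hull); x=onz(D,el[0],.05); print(n,p,el,cv2.contourArea(hull),x)
    q=[onz(D,tuple(t),.05)[:2] for t in hull[:,0]]; c,rad=cv2.minEnclosingCircle(np.float32(q)*1000); print("circle mm",c,rad)
    cv2.imwrite(f"pics/m_{n}.png",sub*255)
E
```

```text
top [314 219] ((314.46337890625, 219.5606231689453), (36.195072174072266, 37.47628402709961), 42.1198616027832) 1042.0 [ 0.62616677 -0.02486044  0.05      ]
circle mm (625.2040405273438, -24.05095863342285) 43.69223403930664
wrist [103 109] ((101.5584716796875, 106.22923278808594), (110.38311767578125, 133.16786193847656), 141.8766632080078) 11505.0 [ 0.62829635 -0.02472312  0.05      ]
circle mm (626.176025390625, -24.871036529541016) 41.80217742919922
```

```bash
python3 - <<'E'
from h import *
go([.627,-.025,.165],.036)
E
```

```text
tcp [ 0.544  -0.179   0.1686] yaw 0.0385 shift cm [  8.88 -15.06   0.35] roll 0.003 clock 24.63 tilt 0.05
```

{"method": "apply_moves", "body": {"moves": [[[1.5,-2.5,0],0],[[3,-5,0],0],[[4.5,-7.5,0],0],[[6,-10,0],0],[[7.5,-12.5,0],0],[[8.5,-14.5,0],0],[[8.9,-15.1,0.3],0],[[8.9,-15.1,0.3],0],[[8.9,-15.1,0.3],0],[[8.9,-15.1,0.3],0]]}}

```text
clock: 25.47
tcp_pos: [0.627, -0.0291, 0.1653]
orientation: [3.139, 0.051, -0.002]
contact_force: [-0.4, -0.1, -4.0]
grip_width: 0.026
```

```bash
python3 - <<'E'
from h import *
d=imaging.grab_frame("top"); w=imaging.grab_frame("wrist"); o=r.get_obs(); print(o["grip_width"],o["contact_force"].round(1)); go([.627,-.025,.1],.036)
f=w["frame"]; g=f.max(2).astype(int); p=proj(w,o["tcp_pos"]-[.001,0,.0193]); q=proj(w,[.6262,-.0249,.05]); print("ball pred",p,"ring",q)
m=((g<75)|False)[150:420,200:430].astype(np.uint8)
print("row", int(p[1]), g[int(p[1])-25,200:430:6])
E
```

```text
0.02586212790241683 [-0.3 -0.5 -4.8]
tcp [ 0.6272 -0.0286  0.1656] yaw 0.0326 shift cm [-0.01 -0.37  6.56] roll -0.003 clock 25.57 tilt 0.08
ball pred [309.13413187 282.5620339 ] ring [304.85670673 230.13043534]
row 282 [191 189 193 127 100  67  64 138  82  78  78  76  73  76  77  73  75  71
  69  67  63  59  54  53  50  44  41  42  43  47 125  72  76 111 109 103
 103 106 109]
```

{"method": "apply_moves", "body": {"moves": [[[0,-0.2,1.5],0],[[0,-0.4,3],0],[[0,-0.4,4.5],0],[[0,-0.4,5.8],0],[[0,-0.4,6.5],0],[[0,-0.4,6.5],0],[[0,-0.4,6.5],0]]}}

```text
clock: 26.15
tcp_pos: [0.6276, -0.0225, 0.1006]
orientation: [3.141, 0.055, -0.0]
contact_force: [-0.6, -0.4, -3.7]
grip_width: 0.0257
```

```bash
python3 - <<'E'
from h import *
print(r.get_obs()["contact_force"].round(1)); go([.627,-.025,.0925],.036)
E
```

```text
[-0.6 -0.4 -3.7]
tcp [ 0.6276 -0.0225  0.1006] yaw 0.0351 shift cm [-0.07  0.25  0.81] roll -0.001 clock 26.15 tilt 0.02
```

{"method": "apply_moves", "body": {"moves": [[[-0.05,0.2,0.2],0],[[-0.05,0.25,0.4],0],[[-0.05,0.25,0.6],0],[[-0.05,0.25,0.8],0],[[-0.05,0.25,0.8],0],[[-0.05,0.25,0.8],0]]}}

```text
clock: 26.65
tcp_pos: [0.6276, -0.0248, 0.0933]
orientation: [3.141, 0.056, 0.001]
contact_force: [-0.8, -1.9, 0.7]
grip_width: 0.0259
```

{"method": "apply_moves", "body": {"moves": [[[0,0,0.1],0],[[0,0,0.2],0],[[0,0,0.3],0],[[0,0,0.4],0],[[0,0,0.4],0],[[0,0,0.4],0]]}}

```text
clock: 27.15
tcp_pos: [0.6277, -0.0248, 0.0893]
orientation: [3.141, 0.056, 0.002]
contact_force: [-2.3, -1.1, 6.5]
grip_width: 0.026
```

Contact came at the expected height, and the spring force matches about 4 mm of travel. Keep pressing.

{"method": "apply_moves", "body": {"moves": [[[0,0,0.15],0],[[0,0,0.3],0],[[0,0,0.45],0],[[0,0,0.6],0],[[0,0,0.75],0],[[0,0,0.85],0],[[0,0,0.85],0],[[0,0,0.85],0]]}}

```text
clock: 27.82
tcp_pos: [0.6279, -0.0247, 0.0814]
orientation: [3.141, 0.056, 0.002]
contact_force: [-3.6, -2.5, 11.2]
grip_width: 0.0257
```

{"method": "apply_moves", "body": {"moves": [[[0,0,0.1],0],[[0,0,0.2],0],[[0,0,0.25],0],[[0,0,0.25],0],[[0,0,0.25],0]]}}

```text
clock: 28.23
tcp_pos: [0.6279, -0.0247, 0.0792]
orientation: [3.141, 0.056, 0.002]
contact_force: [-4.8, -2.6, 12.0]
grip_width: 0.0261
```

{"method": "apply_moves", "body": {"moves": [[[-0.05,-0.02,0.1],0],[[-0.1,-0.05,0.2],0],[[-0.1,-0.05,0.2],0],[[-0.1,-0.05,0.2],0],[[-0.1,-0.05,0.2],0]]}}

```text
clock: 28.65
tcp_pos: [0.628, -0.0247, 0.0787]
orientation: [3.14, 0.055, 0.006]
contact_force: [-6.4, -4.4, 20.5]
grip_width: 0.0257
```

```bash
python3 - <<'E'
from h import *
d=imaging.grab_frame("top"); f=d["frame"]; g=f.max(2).astype(int); s=g-f.min(2); o=r.get_obs(); print(o["tcp_pos"].round(4),o["contact_force"].round(1),o["moment"].round(2),o["grip_width"],np.abs(o["qvel"]).max().round(4),o["clock"])
for u in (292,300,338,342): 
    v=np.where((s[90:180,u]<25)&(g[90:180,u]>90))[0]; print("cover col",u, v[:1]+90 if len(v) else None)
h=blob(g[270:335,150:200]<45,(150,270)); P=cv2.boxPoints(cv2.minAreaRect(h)); X=np.array([onz(d,p,.026) for p in P]); print("pry handle",X[:,:2].round(3).tolist(),np.linalg.norm(X-np.roll(X,-1,0),axis=1).round(3))
w=imaging.grab_frame("wrist"); f=w["frame"]; g=f.max(2).astype(int); s=g-f.min(2)
q=proj(w,[.6262,-.0249,.036]); b=proj(w,[.6262,-.0249,.059]); print("ring",q,"ball",b)
for v in range(int(b[1])-60,int(b[1])-10,10): print(v,g[v,int(b[0])-100:int(b[0])+100:5])
E
```

```text
[ 0.628  -0.0247  0.0787] [-5.8 -3.6 20. ] [-0.51  1.41 -0.01] 0.025778521131648014 0.0016 28.7
cover col 292 [117]
cover col 300 [117]
cover col 338 [117]
cover col 342 [117]
pry handle [[0.492, 0.308], [0.498, 0.284], [0.403, 0.258], [0.398, 0.282]] [0.025 0.098 0.024 0.098]
ring [310.19861712 267.52714017] ball [310.14931436 283.8357489 ]
223 [ 72  80  80  80  80  81  85  83  83 174 176 176 157 136  65  63  68  68
  61  60  62  61  55  53  47  48  47  97 104 103 102 105  78  81  85  84
  83  84  85  79]
233 [ 72  74  85  82  80  80  81  80 174 175 144  74  80  78  76  79  76  72
  71  67  65  64  62  58  60  50  52  49  43  47  99 101 102  86  81  81
  80  80  79  79]
243 [ 74  76  76  79  81  83  80 104 166  85  79  82  80  79  82  77  78  77
  70  70  70  66  68  65  62  62  51  49  52  51  51  50 103 104  84  84
  81  81  83  70]
253 [ 74  78  81  83  85  83  93 115  86  86  89  86  92  92  85  83  82  83
  78  81  76  76  69  67  64  61  53  57  53  53  48  51  43 100  89  83
  83  87  84  71]
263 [ 76  74  83  82  82  80 150  93  89  92  91  93  89  90  90  87  85  82
  82  78  75  72  73  71  73  69  61  59  57  50  51  49  45  44  96  82
  83  84  85  72]
```

Ball centred in the ring (wrist row 233: ball 265–355, ring 250–372). The ring is on its stop, the cover edge is at v=117 (about 1.85 rad), and the pry lies flat. Hand in.

```bash
python3 -c "
from bench import r
print(r.hand_in()); o=r.get_obs(); print(o['clock'],o['tcp_pos'],o['contact_force'])"
```

```text
the job is handed in; nothing more can be done
None
the job is handed in; nothing more can be done
```

I levered the cover open with the larger pry tool and laid the tool back on the bench. I then set the dark sphere in the ring and handed the job in at about 28.7 s, still holding it pressed down. No verdict was reported.

**Last checks:**
- **Cover:** its edge in the top view puts it at about 1.85 rad.
- **Pry tool:** lying flat and let go, about 0.3 m to the side of the tester. It was still there in the last top view.
- **Ring:** the TCP dropped about 14.5 mm from first contact. In the last 2 mm commanded it moved only 0.5 mm, while the vertical force jumped from 12 to 20 N, so I take the ring to be on its stop.
- **Sphere:** centred in the ring to within about 1 px in the wrist view, tool vertical, arm at rest.
- **Bystanders:** the arm never went near the wrench, spray can or bearing. I did not measure their positions again at the end.

**What failed or disagreed:**
- **First grasp missed:** touching the bench showed the shut fingertips 21 mm behind the reported TCP, not 14 mm ahead of it. All later heights use that measurement.
- **Side camera:** it disagreed with the top and wrist views by roughly 8 mm, so I did not use it.
- **Sideways force:** about 7 N remained at the end. A 1 mm correction did not move the tool.
- **Pictures:** I viewed 13, against a budget of 10.

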